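Swap three mounted samples into their own places at the microscope bench

TASK

First flip the toggle clamp on the red fixture over centre so that it stays open, and leave it open. Then swap the three mounted samples round so that each stands on the place of its own colour: red on the fixture's seat where the clamp held the other sample, yellow on the yellow plate and blue on the blue plate, all upright with the polished face up and centred on the white ring markings. Park one sample on the black pad on the way, set each sample down gently without dropping it, and leave the oil bottle and the mouse alone.

Things in the scene. Friction and masses are not known exactly. Their poses are not given: they have to be found in the camera images.
- sample_red: resin-mounted specimen: upright cylinder, 40 mm diameter, 36 mm high, 80 g (varies), red resin with a small bright polished metal section on its top face. Origin: centre of its underside, z up.
- sample_yellow: resin-mounted specimen: upright cylinder, 40 mm diameter, 36 mm high, 80 g (varies), yellow resin with a small bright polished metal section on its top face. Origin: centre of its underside, z up.
- sample_blue: resin-mounted specimen: upright cylinder, 40 mm diameter, 36 mm high, 80 g (varies), blue resin with a small bright polished metal section on its top face. Origin: centre of its underside, z up. At the start it is held down in the fixture under the clamp's foot.
- fixture: red fixture fixed to the bench, base 130 x 80 x 10 mm (x -35 to 95). Origin: underside, below the centre of the seat (white ring; flat, z = 10 mm). z up, +x from the seat to the clamp tower (x 46 to 86, y +-18, top z 74 mm). Clamp pivot at x 62, z 62 mm, along y. Clamp: arm 62 mm long, 12 wide, and handle reaching 90 mm from the pivot, its outer half a black grip 16 mm thick.
- clamp (a joint): clamp angle (rad), 0 shut to 2.1 open. At 0 the arm lies level over the seat, its foot 1 mm above the sample; the handle stands up, leaning 20 deg to -x (end at x 31, z 147 mm of the fixture). Growing: handle swings over to +x, arm rises with it, 70 deg behind. About 1 N on the grip; below 0.5 it falls shut, above 0.95 it falls open and stays (handle 10 deg below level), clear of the seat.
- dock_yellow: yellow square plate with a thin white ring marking, 80 x 80 x 10 mm, fixed to the bench. Origin: centre of its underside, z up; flat top 10 mm above the origin. The yellow sample's place; at the start the red sample stands on it.
- dock_blue: blue square plate with a thin white ring marking, 80 x 80 x 10 mm, fixed to the bench. Origin: centre of its underside, z up; flat top 10 mm above the origin. The blue sample's place; at the start the yellow sample stands on it.
- spare_pad: black square plate with a thin white ring marking, 80 x 80 x 10 mm, fixed to the bench. Origin: centre of its underside, z up; flat top 10 mm above the origin. The free spot for parking a sample; empty at the start.
- oil_bottle: bystander, loose: small amber bottle with a black cap, 36 mm diameter, 75 mm high, beyond the work. Origin: centre of its underside. Not to be disturbed.
- mouse: bystander, loose: black computer mouse, 110 x 60 x 32 mm, beyond the work. Origin: centre of its underside. Not to be disturbed.
Things that resemble listed ones, but are neither listed nor needed, are in the scene too. Of the things that look like the dock_yellow, the largest one is meant. Of the things that look like the sample_yellow, the smaller one is meant.

How it is judged:
By the outcome, as a careful person would: the job done as asked, in the order asked, and still so for the second after the job is handed in, with the robot touching nothing.
It also fails if it takes over 139 s, if anything falls off the work surface, if the arm or the gripper's body presses on something with over 40 N, if the wrist force passes 120 N, or if a joint passes its speed limit or range.

ROBOT

A 6-joint arm with a two-finger parallel gripper is mounted at the origin on the work surface. World frame = base frame: x ahead of the robot, y to its left, z up, the work surface at z = 0. Lengths are in m, angles in rad, forces in N, time in s.
With the tool pointing down it reaches from about 0.35 to 0.975 m from the base axis. Payload 7.1 kg.
Tool frame: the origin (TCP) lies midway between the tips of the shut fingers; the grasp point (between the pads) lies 19 mm behind it; z points along the fingers, x is the direction in which the jaws open and shut, and the axes are right-handed (so a half turn about z gives the same grasp; the last joint's range is limited). The gripper opens to 88 mm and grips with 3 to 60 N. Pads are 20 mm wide; open, the fingers measure 115 mm over their backs; the gripper's body (75 mm by 178 mm) begins 61 mm behind the grasp point.
Start: joints at [-1.243, 0.423, 1.63, -0, 1.089, -0.019], TCP at [0.212, -0.588, 0.223] pointing down, gripper open.
Joint ranges: [-3, 3], [-0.9, 2.11], [0.09, 2.58], [-1.31, 4.45], [0.11, 2.69], [-2.54, 2.54]. Speed limits (rad/s): [2.39, 2.39, 3.01, 3.14, 3.14, 3.14].

INTERFACE

Orientations are given as a unit quaternion [w, x, y, z].
In Python, from station import move_pose, movel, movej, command_gripper, wait, inverse_kinematics, read_camera, camera_info, MotionError, job_done, get_time, get_joint_pos, get_qvel, get_effort, get_tcp_pos, get_ee_rot, get_ft_force, get_ft_torque, get_grip_width gives the robot as it stands. Calls block until the motion is done:
- move_pose(position, orientation): joint-space move of the TCP to a pose.
- movel(position, frame=None, v=0.15, until_force=None): straight line of the TCP; frame=None keeps the orientation; v is the mean speed in m/s. With until_force (N) it stops when the force on the tool has changed by that much, and returns True; else False.
- movej(angles): joint-space move.
- command_gripper(opening): opening from 0.0 (shut) to 1.0 (fully open); the grip force is fixed at half the most; returns when the fingers have stopped.
- wait(seconds).
- inverse_kinematics(position, orientation): joint angles nearest the present ones, or None.
- read_camera(name): name is "scene" or "top" or "wrist"; returns the picture (420x560x3 uint8, red, green, blue); there is no depth.
- camera_info(name): a dict with "intrinsics" (3x3 intrinsics, pixels), "T" (4x4, takes a point from camera to world coordinates); the wrist camera has in their place "tool_from_camera" (4x4, takes a point from camera to tool coordinates, whose origin is the TCP and whose axes are the tool frame's). Camera axes: x right, y up, looking along -z (the intrinsics and any distortion apply to the point x, -y, -z); pixel columns grow to the right and rows downward; lengths in m; the calibration is good to about 2 mm. A picture is of the moment at which its call begins: read the wrist's pose just before it. camera_info takes no time and is no camera call.
A pose or a line that the arm cannot do raises MotionError and nothing moves.
- job_done(): hands the job in, once; it reports no verdict.
Readings, each from a call of its own:
- get_time(): time.
- get_joint_pos(): joint angles.
- get_qvel(): joint speeds.
- get_effort(): joint torques, N m.
- get_tcp_pos(): TCP position.
- get_ee_rot(): TCP orientation.
- get_ft_force(): force on the tool from outside, world axes, zero at the start.
- get_ft_torque(): the same for the moment, N m.
- get_grip_width(): opening from 0.0 (shut) to 1.0 (fully open).
Only numpy, scipy, OpenCV 4.12 (cv2) and the standard library are available. Lean on these libraries where they do the work, as an engineer would, in place of code of your own. Each camera call takes 0.05 s, during which the arm holds its last target. There are 200 camera calls.

## Working session

There is one attempt and no reset: what is moved stays moved. The work goes in short steps, each a Python script; the robot and the scene stay as the last script left them, time stands still between calls to the robot, and variables do not carry over. Pictures are saved under pics/ and viewed, about 12 in all and at most 16, crops included, and the job is handed in when it is done.

```bash
mkdir -p pics; ls; python3 - <<'E'
from station import *
import cv2
for n in ("scene","top"):
    cv2.imwrite(f"pics/{n}0.png",read_camera(n)[:,:,::-1]); c=camera_info(n); print(n,{k:(v.tolist() if hasattr(v,'tolist') else v) for k,v in c.items()})
print(camera_info("wrist"),get_time(),get_ee_rot(),get_ft_force())
E
```

```text
pics
scene {'intrinsics': [[450.13404434753477, 0.0, 281.6861459887064], [0.0, 450.13404434753477, 209.55034873646375], [0.0, 0.0, 1.0]], 'T': [[0.045063370888442686, -0.8413112397820498, 0.5386693702268217, 1.1631823677183437], [0.9989075548094681, 0.03127166233659426, -0.03472434418783532, -0.11226988747809685], [0.01236889440248728, 0.5396456994650248, 0.8418013598825818, 0.9358466326380297], [0.0, 0.0, 0.0, 1.0]]}
top {'intrinsics': [[513.0179598474422, 0.0, 274.5639610040189], [0.0, 513.0179598474422, 214.15701157731004], [0.0, 0.0, 1.0]], 'T': [[-0.007540469790158503, 0.982975471116818, -0.18358203751460356, 0.360274946183084], [-0.9999707916187509, -0.007641404669468852, 0.00015761994293363488, -0.04494345680647504], [-0.0012478881010320837, 0.1835778639088793, 0.9830043797755637, 1.3543954041958255], [0.0, 0.0, 0.0, 1.0]]}
{'intrinsics': array([[336.89087085,   0.        , 281.99693947],
       [  0.        , 336.89087085, 208.37345947],
       [  0.        ,   0.        ,   1.        ]]), 'tool_from_camera': array([[ 9.99999956e-01, -2.63800788e-04, -1.34647515e-04,
         1.31661178e-04],
       [-2.92291390e-04, -9.52399535e-01, -3.04852491e-01,
        -8.50726240e-02],
       [-4.78179031e-05,  3.04852517e-01, -9.52399570e-01,
        -1.61874482e-01],
       [ 0.00000000e+00,  0.00000000e+00,  0.00000000e+00,
         1.00000000e+00]])} 0.1 [-4.16106988e-04  8.18501784e-01 -5.74503545e-01 -5.77660102e-04] [0.42426574 0.20788272 0.01578866]
```

View pics/scene0.png

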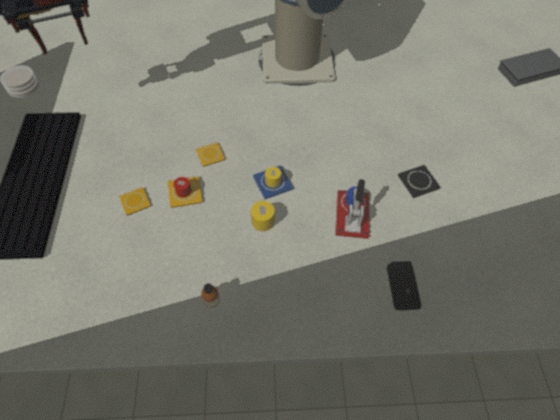

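View pics/top0.png

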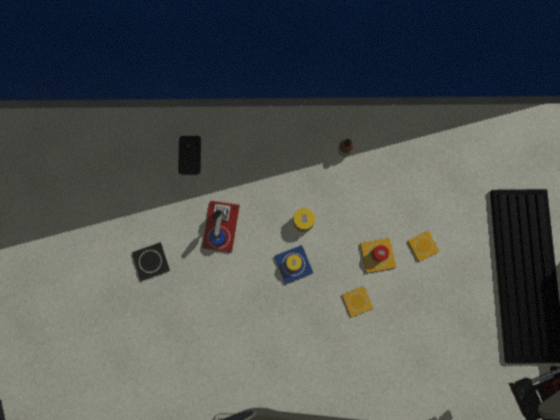

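Top view: candidates for the yellow dock are (378,254) with the red sample on it (largest), (357,301) and (423,246), both smaller decoys. The yellow sample is either (293,263) on the blue plate (smaller) or (304,219) (larger decoy). The fixture is at (220,227), with its tower up (+x) and the seat near (219,237). The pad is at (150,261).

```bash
cat > h.py <<'E'
from station import *
import numpy as np, cv2
from scipy.spatial.transform import Rotation as R
def quat(yaw):  # tool down, tool x = world direction yaw+90deg, tool y = direction yaw
    c,s=np.cos(yaw),np.sin(yaw)
    M=np.array([[-s,c,0],[c,s,0],[0,0,-1]]).T.copy()
    M=np.column_stack([[-s,c,0],[c,s,0],[0,0,-1]])
    q=R.from_matrix(M).as_quat(); return [q[3],q[0],q[1],q[2]]
def rot():
    w,x,y,z=get_ee_rot(); return R.from_quat([x,y,z,w]).as_matrix()
def camT(name):
    c=camera_info(name)
    if name!="wrist": return np.array(c["intrinsics"]),np.array(c["T"])
    T=np.eye(4);T[:3,:3]=rot();T[:3,3]=get_tcp_pos()
    return np.array(c["intrinsics"]),T@np.array(c["tool_from_camera"])
def px2w(KT,u,v,z):
    K,T=KT; d=T[:3,:3]@np.array([(u-K[0,2])/K[0,0],-(v-K[1,2])/K[1,1],-1]); o=T[:3,3]
    return o+d*(z-o[2])/d[2]
def w2px(KT,p):
    K,T=KT; q=T[:3,:3].T@(np.array(p)-T[:3,3]); return K[0,2]+K[0,0]*q[0]/-q[2], K[1,2]-K[1,1]*q[1]/-q[2]
def blob(img,lo,hi,roi=None):
    hsv=cv2.cvtColor(img,cv2.COLOR_RGB2HSV); m=cv2.inRange(hsv,lo,hi)
    if roi: 
        k=np.zeros_like(m);x0,y0,x1,y1=roi;k[y0:y1,x0:x1]=255;m&=k
    cs=cv2.findContours(m,cv2.RETR_EXTERNAL,cv2.CHAIN_APPROX_NONE)[0]
    return sorted(cs,key=cv2.contourArea)[::-1]
E
python3 - <<'E'
from h import *
KT=camT("top"); im=cv2.imread("pics/top0.png")[:,:,::-1].copy()
for n,u,v,z in [("red",380,253,.046),("yel",293,262,.046),("dy",378,254,.01),("db",293,265,.01),("pad",150,261,.01),("blue",219,237,.046),("decoy",304,216,.05),("fixbase a",208,202,.01),("b",239,205,.01),("c",233,253,.01),("d",203,250,.01)]:
    print(n,px2w(KT,u,v,z).round(3))
for n,lo,hi,roi in [("fix",(0,150,60),(8,255,255),(190,190,250,265)),("fix2",(170,150,60),(180,255,255),(190,190,250,265)),("dy",(12,120,80),(32,255,255),(355,230,400,280)),("db",(100,120,50),(130,255,255),(265,235,320,290))]:
    cs=blob(im,lo,hi,roi)
    if cs:
        c=cs[0]; r=cv2.minAreaRect(c); b=cv2.boxPoints(r); print(n,r,[px2w(KT,*p,.01)[:2].round(3).tolist() for p in b])
cv2.imwrite("pics/crop0.png",cv2.resize(im[185:325,125:445][:,:,::-1],None,fx=2.5,fy=2.5,interpolation=cv2.INTER_CUBIC))
E
```

```text
red [ 0.501 -0.314  0.046]
yel [ 0.48  -0.091  0.046]
dy [ 0.503 -0.316  0.01 ]
db [ 0.476 -0.092  0.01 ]
pad [0.489 0.282 0.01 ]
blue [0.546 0.098 0.046]
decoy [ 0.598 -0.121  0.05 ]
fixbase a [0.646 0.133 0.01 ]
b [0.637 0.05  0.01 ]
c [0.508 0.065 0.01 ]
d [0.517 0.144 0.01 ]
fix ((227.9324188232422, 227.4053955078125), (12.823122024536133, 46.85371398925781), 9.462321281433105) [[0.518, 0.105], [0.642, 0.086], [0.636, 0.052], [0.512, 0.072]]
fix2 ((222.0, 223.0), (0.0, 0.0), 0.0) [[0.589, 0.095], [0.589, 0.095], [0.589, 0.095], [0.589, 0.095]]
dy ((377.719970703125, 254.9600067138672), (30.4105281829834, 30.768301010131836), 79.69515228271484) [[0.533, -0.27], [0.547, -0.35], [0.468, -0.36], [0.454, -0.281]]
db ((293.24139404296875, 264.10345458984375), (28.225692749023438, 28.225690841674805), 68.19859313964844) [[0.499, -0.045], [0.526, -0.114], [0.457, -0.141], [0.43, -0.072]]
```

View pics/crop0.png

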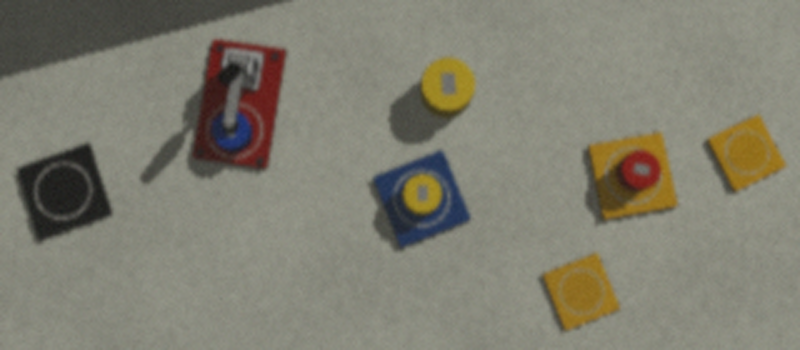

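Matches the description: small yellow on blue plate, red on the largest yellow plate, blue under the clamp, big yellow cylinder a decoy at (448,85). Now a tour with the wrist camera.

```bash
python3 - <<'E'
from h import *
import pickle
P={"dy":(.48,-.315),"db":(.455,-.091),"fix":(.53,.101),"pad":(.465,.282)}
D={};tiles=[]
for n,(x,y) in P.items():
    move_pose([x,y,.24],quat(-.1)); wait(.2)
    KT=camT("wrist"); im=read_camera("wrist"); D[n]=(KT,im); tiles.append(cv2.resize(im,(400,300)))
    cv2.imwrite(f"pics/w_{n}.png",im[:,:,::-1])
pickle.dump(D,open("tour.pkl","wb"))
cv2.imwrite("pics/tour.png",np.vstack([np.hstack(tiles[:2]),np.hstack(tiles[2:])])[:,:,::-1]); print(get_time(),get_ft_force())
E
```

```text
5.4083 [-0.09537676  0.42789374  0.26837601]
```

View pics/tour.png

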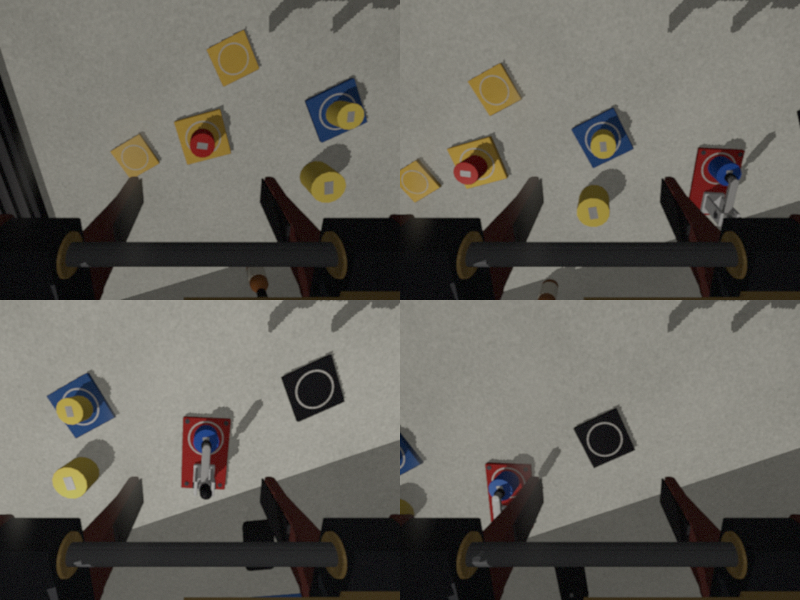

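The tour image shows each place clearly (e.g. full-res: red sample near (283,195), pad ring near (605-400)→(287,195)). Now measuring plates, rings and samples.

```bash
cat >> h.py <<'E'
COL={"red":[((0,140,40),(7,255,255)),((172,140,40),(180,255,255))],"yellow":[((22,130,60),(34,255,255))],"dy":[((10,110,60),(34,255,255))],"blue":[((100,110,25),(130,255,255))]}
def mask(im,c,ctr,half):
    hsv=cv2.cvtColor(im,cv2.COLOR_RGB2HSV); m=0
    for lo,hi in COL[c]: m=m|cv2.inRange(hsv,lo,hi)
    k=np.zeros_like(m); u,v=map(int,ctr); k[max(0,v-half):v+half,max(0,u-half):u+half]=255
    return m&k
def hull(m):
    m=cv2.morphologyEx(m,cv2.MORPH_OPEN,np.ones((3,3),np.uint8))
    cs=sorted(cv2.findContours(m,cv2.RETR_EXTERNAL,cv2.CHAIN_APPROX_NONE)[0],key=cv2.contourArea)
    return cv2.convexHull(cs[-1]) if cs else None
def cen(h):
    M=cv2.moments(h.astype(np.float32)); return np.array([M["m10"],M["m01"]])/M["m00"]
def sample_xy(KT,h,p0,z0=.01):
    """cylinder xy whose projected silhouette has the centroid of hull h; returns xy, area ratio seen/model"""
    from scipy.optimize import least_squares
    t=np.linspace(0,6.283,60)
    def sil(p): return cv2.convexHull(np.array([w2px(KT,[p[0]+.02*np.cos(a),p[1]+.02*np.sin(a),z]) for z in (z0,z0+.036) for a in t],np.float32))
    r=least_squares(lambda p:cen(sil(p))-cen(h),p0,diff_step=1e-3)
    return r.x, cv2.contourArea(h)/cv2.contourArea(sil(r.x))
def ring(KT,im,p0,rmin,rmax,z=.01):
    """circle fit to bright, unsaturated pixels around p0"""
    from scipy.optimize import least_squares
    hsv=cv2.cvtColor(im,cv2.COLOR_RGB2HSV)
    us,vs=np.meshgrid(np.arange(560),np.arange(420)); K,T=KT
    d=T[:3,:3]@np.stack([((us-K[0,2])/K[0,0]).ravel(),(-(vs-K[1,2])/K[1,1]).ravel(),-np.ones(us.size)])
    W=(T[:3,3:]+d*(z-T[2,3])/d[2])[:2].T
    r=np.hypot(*(W-p0).T); s=hsv[...,1].ravel(); b=hsv[...,2].ravel()
    ok=(r>rmin)&(r<rmax)&RINGTEST(s,b); Q=W[ok]
    f=least_squares(lambda q:np.hypot(Q[:,0]-q[0],Q[:,1]-q[1])-q[2],[*p0,(rmin+rmax)/2],loss="soft_l1",f_scale=.001)
    return f.x,len(Q),np.median(abs(f.fun))
RINGTEST=lambda s,b:(s<90)&(b>90)
E
python3 - <<'E'
from h import *
import pickle
D=pickle.load(open("tour.pkl","rb"))
def rect(KT,h,z=.01):
    w=np.array([px2w(KT,*p[0],z)[:2] for p in h],np.float32); r=cv2.minAreaRect(w); return np.round(r[0],4),np.round(r[1],4),round(r[2],1)
P={"dy":(.503,-.316),"db":(.476,-.092),"fix":(.547,.101),"pad":(.489,.282)}
for n,c in [("dy","dy"),("db","blue"),("fix","red")]:
    KT,im=D[n]; u=w2px(KT,[*P[n],.01]); m=mask(im,c,u,90)
    print(n,np.round(u),"rect",rect(KT,hull(m)))
for n in P:
    KT,im=D[n]
    for rg in [(.02,.036)]:
        print(n,"ring",ring(KT,im,np.array(P[n]),*rg))
for n,c in [("dy","red"),("db","yellow")]:
    KT,im=D[n]; u=w2px(KT,[*P[n],.03]); print(c,sample_xy(KT,hull(mask(im,c,u,50)),P[n]))
KT,im=D["pad"];g=cv2.cvtColor(im,cv2.COLOR_RGB2HSV)
u=w2px(KT,[*P["pad"],.01]); m=(g[...,2]<70).astype(np.uint8)*255; k=np.zeros_like(m);a,b=map(int,u);k[b-60:b+60,a-60:a+60]=255
print("pad rect",rect(KT,hull(m&k)))
E
```

```text
dy [283. 194.] rect (array([ 0.5013, -0.3149]), array([0.0794, 0.0787]), 9.8)
db [284. 191.] rect (array([ 0.479 , -0.0925]), array([0.0777, 0.0771]), 21.3)
fix [285. 189.] rect (array([0.5821, 0.1   ]), array([0.0768, 0.128 ]), 81.5)
dy ring (array([ 0.50255063, -0.31507845,  0.02864488]), 180, np.float64(0.0007370289305006616))
db ring (array([ 0.47920754, -0.09249793,  0.02820815]), 361, np.float64(0.0014561616139151592))
fix ring (array([0.54726201, 0.10585037, 0.03091402]), 459, np.float64(0.003535327982057166))
pad ring (array([0.49145192, 0.28326894, 0.02874777]), 390, np.float64(0.0008005219774461936))
red (array([ 0.50498346, -0.31675957]), 0.8341503570016986)
yellow (array([ 0.48211951, -0.09189793]), 0.8603868673703341)
pad rect (array([0.4895, 0.2836]), array([0.0799, 0.0793]), 19.3)
```

```bash
cat >> h.py <<'E'
S=np.array([.5524,.1044]); FY=-.148
def fx(x,z,y=0): return [S[0]+x*np.cos(FY)-y*np.sin(FY),S[1]+x*np.sin(FY)+y*np.cos(FY),z]
E
python3 - <<'E'
from h import *
command_gripper(0.0)
move_pose(fx(-.01,.24),quat(FY)); movel(fx(-.01,.112),v=.12)
print(get_ft_force().round(2) if hasattr(get_ft_force(),'round') else get_ft_force())
for x in (.03,.05,.07,.085,.095):
    print(x,movel(fx(x,.112),v=.06,until_force=12),np.round(get_ft_force(),2))
wait(.3); movel(fx(.095,.24),v=.12); wait(.5)
command_gripper(1.0)
move_pose(fx(-.03,.24),quat(FY)); wait(.3)
import pickle
KT=camT("wrist"); im=read_camera("wrist"); pickle.dump((KT,im),open("f.pkl","wb"))
cv2.imwrite("pics/f1.png",im[:,:,::-1]); print(get_time())
E
```

```text
[-0.19 -0.68 -0.81]
0.03 False [-0.43 -0.26  0.17]
0.05 False [-0.18 -0.76  0.77]
0.07 False [-0.01  0.57  0.75]
0.085 False [-0.32  0.02 -0.48]
0.095 False [-0.78  0.23  0.57]
15.5667
```

View pics/f1.png

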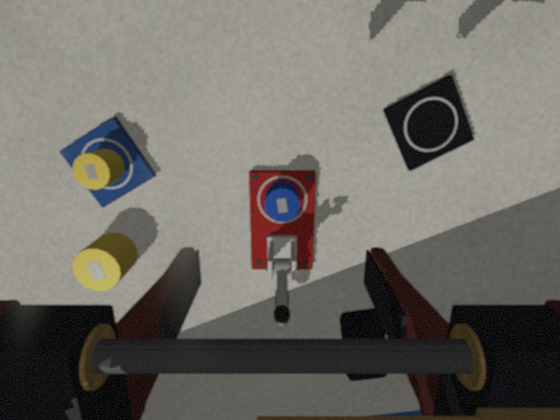

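The clamp is open: the handle is over at (282,310) and the arm is clear of the seat. The blue sample is visible at (282,203), inside the ring.

```bash
cat >> h.py <<'E'
def pick(xy,yaw,z=.016):
    move_pose([*xy,.17],quat(yaw)); movel([*xy,z],v=.12); command_gripper(0.0); wait(.1)
    w=get_grip_width()*88; movel([*xy,.17],v=.15); print("picked, width mm",round(w,1),"t",get_time()); return w
def place(xy,yaw,zhold=.016):
    move_pose([*xy,.17],quat(yaw)); movel([*xy,zhold+.012],v=.12); wait(.2)
    t=movel([*xy,zhold-.003],v=.015,until_force=4); z=get_tcp_pos()[2]; wait(.1)
    f=np.round(get_ft_force(),1); command_gripper(0.75); movel([*xy,.17],v=.15); print("placed touch",t,"z",round(z,4),f,"t",get_time())
E
python3 - <<'E'
from h import *
import h,pickle
KT,im=pickle.load(open("f.pkl","rb"))
h.RINGTEST=lambda s,b:(s<120)&(b>70)
for r in ((.024,.036),(.024,.034)): 
    q=ring(KT,im,S,*r); print(q)
b,a=sample_xy(KT,hull(mask(im,"blue",w2px(KT,[*S,.03]),40)),S); print("blue",b,a, "sectionpx top z46:",px2w(KT,282,205,.046))
hh=hull(mask(im,"red",w2px(KT,[*S,.01]),90)); w=np.array([px2w(KT,*p[0],.01)[:2] for p in hh],np.float32); print(cv2.minAreaRect(w))
E
```

```text
(array([0.55364199, 0.10434042, 0.02877138]), 572, np.float64(0.0011955283272247885))
(array([0.55381024, 0.10431638, 0.02868976]), 553, np.float64(0.001169396304337201))
blue [0.54997077 0.10496204] 0.8702072886991307 sectionpx top z46: [0.54970885 0.1050696  0.046     ]
((0.582191526889801, 0.10031405091285706), (0.0772300437092781, 0.1273389309644699), 81.4805908203125)
```

```bash
python3 - <<'E'
from h import *
import pickle
pick((.551,.1046),FY)
place((.4905,.2834),FY)
D={};tiles=[]
for n,(x,y) in {"pad":(.4405,.2834),"dy":(.453,-.316)}.items():
    move_pose([x,y,.17],quat(FY)); wait(.3)
    KT=camT("wrist"); im=read_camera("wrist"); D[n]=(KT,im); tiles.append(im[:, 80:480])
pickle.dump(D,open("p.pkl","wb"))
cv2.imwrite("pics/p1.png",np.hstack(tiles)[:,:,::-1])
E
```

```text
picked, width mm 39.6 t 19.475
placed touch True z 0.016 [-0.3  0.1  5.8] t 24.4417
```

View pics/p1.png

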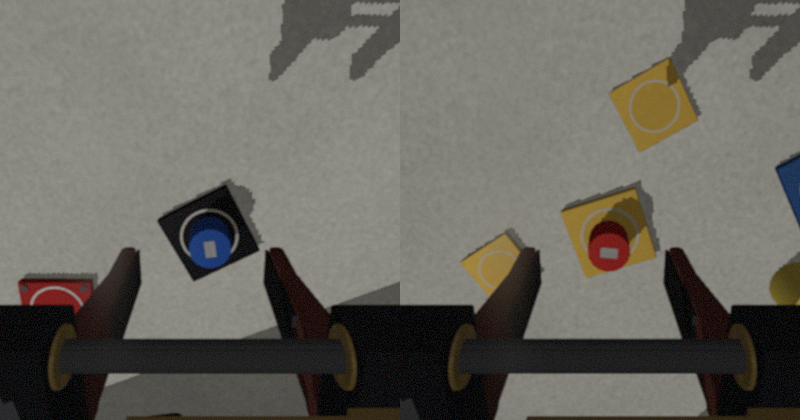

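Blue is on the pad at (210,240), roughly centred on the ring; red is on the yellow plate at (608,245). I'll fit the bright top faces at z = 46 mm.

```bash
cat >> h.py <<'E'
def top_xy(KT,im,c,p0,z=.046,half=45):
    """centre and radius of the lit top face: Otsu on value inside the colour mask, ellipse of its hull"""
    m=mask(im,c,w2px(KT,[*p0,z]),half); v=im.max(2)
    t,_=cv2.threshold(v[m>0].reshape(-1,1),0,255,cv2.THRESH_OTSU)
    h=hull(((m>0)&(v>t)).astype(np.uint8)*255)
    w=np.array([px2w(KT,*p[0],z)[:2] for p in h],np.float32)*1000
    (a,b),d,_=cv2.minAreaRect(w); return np.round([a/1000,b/1000],4),np.round(d,1)
E
python3 - <<'E'
from h import *
import pickle
D=pickle.load(open("p.pkl","rb")); T=pickle.load(open("tour.pkl","rb")); F=pickle.load(open("f.pkl","rb"))
print("blue on pad",top_xy(*D["pad"],"blue",(.4905,.2834)),"pad ring",ring(*D["pad"],np.array([.4905,.2834]),.024,.034))
print("red",top_xy(*D["dy"],"red",(.503,-.316)),top_xy(*T["dy"],"red",(.503,-.316)),"ring",ring(*D["dy"],np.array([.5015,-.315]),.024,.034))
print("yellow",top_xy(*T["db"],"yellow",(.48,-.092)),"blue seat",top_xy(*F,"blue",(.551,.1046)))
E
```

```text
blue on pad (array([0.4886, 0.2837]), array([38. , 38.4])) pad ring (array([0.4910423 , 0.28332139, 0.02859529]), 253, np.float64(0.000816172754595397))
red (array([ 0.504 , -0.3167]), array([36.4, 37.7])) (array([ 0.5041, -0.3171]), array([36.5, 36.9])) ring (array([ 0.50126511, -0.31473609,  0.0280889 ]), 278, np.float64(0.000944197106791788))
yellow (array([ 0.4812, -0.0917]), array([36.5, 37. ])) blue seat (array([0.5488, 0.1047]), array([36.6, 37. ]))
```

Measured and commanded positions agree to under 1 mm, so I'll do the remaining three moves.

```bash
python3 - <<'E'
from h import *
import pickle
pick((.504,-.3168),FY); place((.5533,.1043),FY)
pick((.4812,-.0917),FY); place((.5013,-.3148),FY)
pick((.4886,.2837),FY); place((.4791,-.0925),FY)
D={};tiles=[]
for n,(x,y) in {"db":(.43,-.0925),"dy":(.453,-.316),"fix":(.51,.105)}.items():
    move_pose([x,y,.2],quat(FY)); wait(.3)
    KT=camT("wrist"); im=read_camera("wrist"); D[n]=(KT,im); tiles.append(im[100:360,150:410])
pickle.dump(D,open("e.pkl","wb"))
cv2.imwrite("pics/e1.png",np.hstack(tiles)[:,:,::-1])
import h
for n,c,p in [("db","blue",(.4791,-.0925)),("dy","yellow",(.5013,-.3148)),("fix","red",(.5533,.1043))]:
    print(n,top_xy(*D[n],c,p,half=30),ring(*D[n],np.array(p),.024,.034)[0])
print(get_time())
E
```

```text
picked, width mm 40.2 t 31.1583
placed touch True z 0.0162 [-0.6 -0.5  4.5] t 36.8917
picked, width mm 39.6 t 40.975
placed touch True z 0.0163 [0.1 0.4 5.2] t 46.0417
picked, width mm 39.7 t 51.4167
placed touch True z 0.0162 [-1.   1.   4.6] t 56.9917
db (array([ 0.4699, -0.0973]), array([65.8, 54.5])) [ 0.48023204 -0.09246688  0.0287388 ]
dy (array([ 0.5023, -0.3148]), array([40.4, 39.4])) [ 0.50242627 -0.31512854  0.02860578]
fix (array([0.553 , 0.0984]), array([50.6, 64.3])) [0.55380576 0.10431091 0.02877076]
60.85
```

View pics/e1.png

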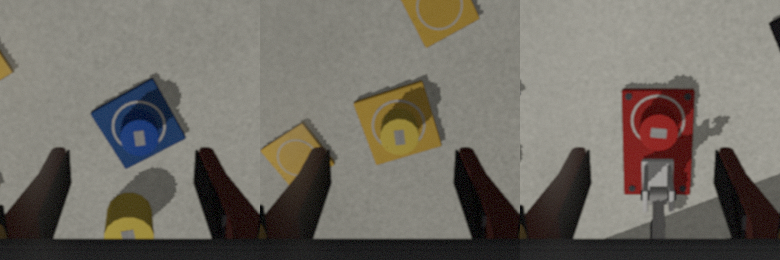

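All three samples are upright on their own colours. The top-face fits for blue and red failed because the plates are the same colour, so I'll check those by overlaying the predicted top rim, plus a scene view of the bystanders.

```bash
python3 - <<'E'
from h import *
import pickle
D=pickle.load(open("e.pkl","rb")); tiles=[]
for n,p in [("db",(.4797,-.0925)),("fix",(.5535,.1043))]:
    KT,im=D[n]; u,v=map(int,w2px(KT,[*p,.04])); s=5
    big=cv2.resize(im[v-40:v+40,u-40:u+40],None,fx=s,fy=s,interpolation=cv2.INTER_CUBIC)
    for r,z,c in ((.02,.046,(0,255,0)),(.0285,.01,(255,0,255))):
        q=np.array([w2px(KT,[p[0]+r*np.cos(a),p[1]+r*np.sin(a),z]) for a in np.linspace(0,6.28,80)])
        cv2.polylines(big,[((q-[u-40,v-40]+.5)*s).astype(int).reshape(-1,1,2)],True,c,1)
    tiles.append(big)
movel([*get_tcp_pos()[:2],.3]); move_pose([.35,.35,.3],quat(FY))
a=read_camera("top"); b=cv2.imread("pics/top0.png")[:,:,::-1]
d=np.abs(a.astype(int)-b).max(2)
print("bystander change bottle",d[130:165,330:360].max(),"mouse",d[130:180,172:208].max(),"decoy",d[205:232,292:318].max(),get_time())
cv2.imwrite("pics/e2.png",np.hstack(tiles)[:,:,::-1])
cv2.imwrite("pics/e3.png",cv2.resize(a[120:330,120:440],None,fx=2.5,fy=2.5)[:,:,::-1])
E
```

```text
bystander change bottle 13 mouse 16 decoy 11 62.8417
```

View pics/e2.png

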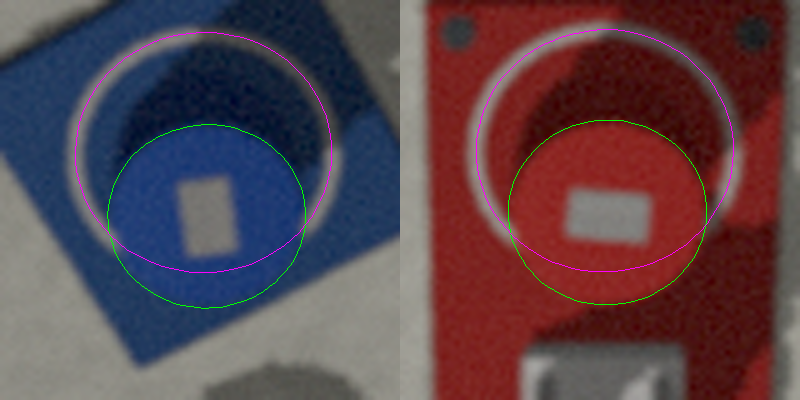

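View pics/e3.png

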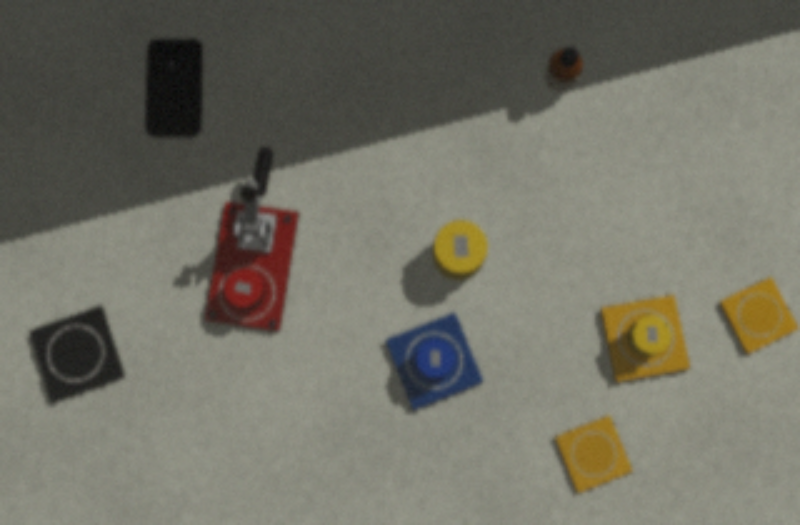

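The predicted top rims match the real ones to about 1 mm, the clamp is open, the bystanders haven't moved and the robot is clear. Handing in.

```bash
python3 -c "
from station import *
job_done(); print(get_time())"
```

```text
the job is handed in; nothing more can be done
the job is handed in; nothing more can be done
```

The job is done and handed in at about 63 s, well inside the 139 s limit. I pushed the clamp handle over centre first and left the clamp open. Then I moved blue to the black pad, red to the fixture seat, yellow to the yellow plate and blue to the blue plate. Each sample was lowered slowly until it touched, with readings of 4.5–5.8 N, before I let go.

- **Placement:** All three samples stand upright with the polished face up, about 1 mm or less off the ring centres. For yellow I measured this. The automatic fit failed for red and blue because each stands on a surface of its own colour, so I checked those two by eye against a drawn outline of the top rim.
- **Surroundings:** In the final top view the clamp is still open. The bottle, mouse and larger yellow cylinder show no change beyond image noise, and the robot is clear of everything.

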